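# Raise the funnel off the bearing soak cup and hold it at the second stop

## Task

Raise the funnel on the ring stand clear of the soak cup: take the stand's grey grip, gently squeeze its orange button right in while the post is still shut, and draw the post straight up past its first stop to its second stop, without crushing the grip or upsetting the funnel. The post sinks again if let go, so finish still holding it up there by the grip, fully extended, so that I can nip up the thumbscrews and take the cup away. Leave the cup and everything else on the counter where it is.

Things in the scene. Friction and masses are not known exactly. Their poses are not given: they have to be found in the camera images.
- grip_head: Grey grip on top of the telescoping post, the part to hold: upright block 34 (x) by 28 (y) by 55 mm tall (z up), free above. Origin on the post axis at the best grasping height, 180 mm above the counter with the post shut; the block reaches 30 mm below and 25 mm above it. It slides straight up and down, never turns. +y points along the chrome rod that carries the funnel ring, +x to the button.
- button_face (a point): Centre of the orange button's outer face (22 mm wide, 34 mm tall), 22 mm along +x from grip_head's origin when out, so grip and button are 39 mm wide; 17 mm when pressed flush. The opposite, ribbed face of the grip is plain: take both between the fingers from above, closing along x. Good squeeze: 10 to 25 N; above about 45 N on a finger the plastic is harmed.
- button (a joint): Travel of the orange button: 0 = out, 0.005 m = fully in, flush. Its spring gives at 3 N and is fully in at 8 N. Its catch keeps the post shut: it lets go once the button is 0.004 m in, and the button must stay in until the post has started up (10 mm is ample). Pulling without it only strains the catch.
- inner_tube (a joint): How far the thin inner tube, with the grip and the ring, stands out of the middle tube: 0 = shut, 0.065 m = at its stop. It always moves first: its end is the first stop of the post (spout still just inside the cup).
- middle_tube (a joint): How far the middle tube stands out of the fixed outer tube: 0 = shut, 0.065 m = at its stop, the second stop of the post (it follows once the inner tube is at its stop). In all the grip rises 130 mm from shut to second stop. Raising takes about 5 N, then 9 N for this tube; if let go the post sinks under its own weight.
- stand: Ring stand, fixed to the counter: dark steel plate 120 by 200 by 8 mm, 20 mm outer tube, and a black collar 40 mm wide whose top is 138 mm above the counter (12 mm below the shut grip). Origin on the counter under the post axis; +y points to the funnel; the plate reaches 40 mm behind the post and 160 mm in front of it.
- funnel: Stainless funnel, 120 mm tall, 93 mm across the rim, 12 mm spout, resting loose in the ring 95 mm from the post axis. Origin at the centre of the spout's lower tip, about 52 mm above the counter at the start; z up along its axis. Its rim stands about 170 mm above the counter at the start.
- ring_center (a point): Centre of the ring, level with its upper edge; 8 mm chrome bar, 65 mm inside, 81 mm outside, with three small black rest nubs; carried by the grip's rod. The seated funnel's tip hangs 99 mm straight below it.
- cup: Clear plastic bearing soak cup on the stand's plate under the funnel, 115 mm tall, 74 mm across the rim, with bearings in it. Origin at the centre of its underside. The spout hangs about 70 mm inside it at the start.
- yoyo: Bronze yo-yo lying on its side, 56 mm across, 42 mm tall. Bystander; origin under its centre.
- pad_tin: Green tin of silicone pads, 57 mm across, 21 mm tall. Bystander; origin under its centre.
- puller: Chrome two-jaw bearing puller lying flat, about 110 by 60 by 16 mm. Bystander; origin under its yoke.
- hex_key: Black hex key lying flat, 90 by 26 mm, 5 mm thick. Bystander; origin near its bend.
Things that resemble listed ones, but are neither listed nor needed, are in the scene too. Leave any turquoise look-alike of the funnel alone.

How it is judged:
On the way, in this order (a step that is already met when the one before it is completed fails the run):
1. the button is squeezed in by the fingers while the post is still shut (value of joint button above 0.004 m and value of joint each of inner_tube, middle_tube below 0.01 m and contact force between the fingers and grip_head above 2 N), for 0.1 s.
2. the post is drawn out to its first stop (value of joint inner_tube above 0.061 m).
At the end, for the whole second after the job is handed in: Both tubes drawn out (each 60 mm or more of 65) with the fingers still holding the grip (over 4 N); funnel at rest, upright (7 degrees) and centred in its ring (10 mm), its spout at least 35 mm above the cup's rim; cup upright, within 20 mm of its place (value of joint each of inner_tube, middle_tube above 0.06 m and contact force between the fingers and grip_head above 4 N and z of funnel in the frame of cup above 0.15 m and horizontal distance between funnel and ring_center below 0.01 m and angle between funnel's own z axis and vertical below 0.12 rad and linear speed of funnel below 0.03 m/s and distance of cup from where it was at the start of the episode below 0.02 m and angle between cup's own z axis and vertical below 0.1 rad); the arm keeps its last pose, push and grip.
It fails at once if the plastic grip is crushed (more than 45 N on each finger, 90 N on both together) (contact force between the fingers and grip_head above 90 N).
It fails at once if the funnel is upset or jolted out of its ring (angle between funnel's own z axis and vertical above 0.3 rad or distance between funnel and ring_center above 0.125 m).
It fails at once if the soak cup is shoved or tipped (distance of cup from where it was at the start of the episode above 0.03 m or angle between cup's own z axis and vertical above 0.3 rad).
It fails at once if another thing on the counter is disturbed by more than 20 mm (distance of any of yoyo, pad_tin, puller, hex_key from where it was at the start of the episode above 0.02 m).
It also fails if it takes over 35 s, if anything falls off the work surface, if the arm or the gripper's body presses on something with over 40 N, if the wrist force passes 120 N, or if a joint passes its speed limit or range.

## Robot

A 7-joint arm with a two-finger parallel gripper is mounted at the origin on the work surface. World frame = base frame: x ahead of the robot, y to its left, z up, the work surface at z = 0. Lengths are in m, angles in rad, forces in N, time in s.
With the tool pointing down it reaches from about 0.425 to 0.925 m from the base axis. Payload 6.8 kg.
Tool frame: the origin (TCP) lies midway between the tips of the shut fingers; the grasp point (between the pads) lies 19 mm behind it; z points along the fingers, y is the line along which they close (so a half turn about z gives the same grasp; the last joint's range is limited). The gripper opens to 85 mm and grips with 20 to 120 N. Pads are 22 mm wide; open, the fingers measure 114 mm over their backs; the gripper's body (76 mm by 85 mm) begins 54 mm behind the grasp point. The pads swing forward as they close: fully open they stand 13 mm farther back than shut.
Start: joints at [0.994, 0.477, 0.022, 1.555, -0.011, 1.109, -0.083], TCP at [0.305, -0.602, 0.231] pointing down, gripper open.
Joint ranges: [-2.96, 2.96], [-0.34, 2.1], [-1.41, 1.46], [0.24, 2.44], [-1.37, 4.51], [0.17, 1.92], [-2.96, 2.96]. Speed limits (rad/s): [2.39, 2.39, 3.14, 3.14, 3.14, 3.14, 3.14].

## Interface

Orientations are given as a unit quaternion [w, x, y, z].
In Python, from station import readout, imaging, hand_in gives the robot as it stands.
- The arm moves only by the tool drive_tool, never from a script. Its argument "series" is a list of rows, each a list of 5 numbers: the shift along the tool's x, y, z in cm, then the turn about the tool's z in degrees, then the closure, from -1 (fully open) to 1 (shut). A call has 1 to 8 rows; each row shifts and turns the commanded pose from where the row before left it, along the tool's axes as they then stand; what a row does not reach is not made up. A row lasts 1/10 s, in which the tool goes at most 50 mm and 8.59 degrees, less where a joint would pass 70% of its speed; a pose out of reach is approached as far as the arm can. A call with a gripper value outside its range is refused whole. The fingers move at their own pace and stop on an object; "squeeze" is the grip in N (left out, the last holds). Time passes only in rows, so rows that do not move let the fingers close. It gives the time, the measured TCP pose, the force, the opening and the grip force at its end, in the units of the state.
- readout.get_obs(): the state, without advancing time (a new reading comes with each control period).
- imaging.read_camera(name): name is "scene" or "top" or "wrist"; returns the picture (420x560x3 uint8, red, green, blue); there is no depth.
- imaging.camera_model(name): a dict with "vfov" (degrees; the focal length in pixels is half the picture's height over the tangent of half this angle, whatever the lens; pixels are square), "cx", "cy" (the principal point, pixels), "distortion" ([k1, k2, p1, p2, k3] as OpenCV has them; the pictures are not rectified), "xyz" and "orientation" of the camera in the world. Camera axes: x right, y down, z forward; pixel columns grow to the right and rows downward; lengths in m; the calibration is good to about 2 mm. A picture is of the moment at which its call begins: read the wrist's pose just before it. camera_model takes no time and is no camera call; for the wrist camera it gives the pose at the moment of the call.
- hand_in(): hands the job in; it is judged then, once.
Trained networks look in the newest picture that a camera, given by its name, has taken for a name from the list of things; names that differ only in an ending like _2 or _b are one class to them, and where a whole thing is asked for, a point or a joint stands for the part that bears it (a point fixed in the world has none). Each returns a list of dicts, best first, with "conf" (0 to 1); they miss things now and then, are a little off and sometimes report something else, mostly with a low value. They report only what shows in the picture. A call takes as long as a camera call. They do not tell look-alikes from the thing itself.
- imaging.cut_out(thing, camera): "mask" (420x560 bool, what is visible of it) and "centre" ([column, row] in pixels, amid what is visible of it).
The state is a dict: "t": time; "q": joint angles; "joint_vel": joint speeds; "joint_torque": joint torques, N m; "eef_pos": TCP position; "tool_rot": TCP orientation; "contact_force": force on the tool from outside, world axes, zero at the start; "torque": the same for the moment, N m; "gripper_width": opening from 0.0 (shut) to 1.0 (fully open); "grasp_force": force on a finger pad.
Only numpy, scipy, OpenCV 4.12 (cv2) and the standard library are available. Lean on these libraries where they do the work, as an engineer would, in place of code of your own. Each camera call takes 0.05 s, during which the arm holds its last target. There are 200 camera calls.

## Working session

There is one attempt and no reset: what is moved stays moved. The work goes in short steps, Python scripts to look and compute and a tool call to move; the robot and the scene stay as the last step left them, time stands still between calls to the robot, and variables do not carry over. Pictures are saved under pics/ and viewed, at most 10 in all, crops included, and the job is handed in when it is done.

Besides the shell and the picture viewer there is one more tool, called after "Emit:" as name([rows], argument=value, ...), one row to a line, values as JSON. drive_tool: Moves the arm, as the interface text tells. Its arguments: {"type":"object","properties":{"series":{"type":"array"},"squeeze":{"type":"number"}},"required":["series"]}

```bash
mkdir -p pics; ls
cat > h.py <<'E'
import numpy as np, cv2
from scipy.spatial.transform import Rotation as R
from station import readout, imaging, hand_in
def K(m):
    f=210/np.tan(np.radians(m["vfov"])/2)
    return np.array([[f,0,m["cx"]],[0,f,m["cy"]],[0,0,1.]])
def rot(q): return R.from_quat([q[1],q[2],q[3],q[0]]).as_matrix()
def ray(m,px):
    u=cv2.undistortPoints(np.array([[px]],float),K(m),np.array(m["distortion"],float))[0,0]
    d=rot(m["orientation"])@np.array([u[0],u[1],1]); return np.array(m["xyz"]),d/np.linalg.norm(d)
def proj(m,P):
    M=rot(m["orientation"]); rv=cv2.Rodrigues(M.T)[0]
    return cv2.projectPoints(np.atleast_2d(P).astype(float),rv,-M.T@np.array(m["xyz"]),K(m),np.array(m["distortion"],float))[0][:,0]
def tri(rs):
    A=sum(np.eye(3)-np.outer(d,d) for c,d in rs); b=sum((np.eye(3)-np.outer(d,d))@c for c,d in rs)
    return np.linalg.solve(A,b)
def onz(m,px,z):
    c,d=ray(m,px); return c+d*(z-c[2])/d[2]
E
python3 - <<'E'
from h import *
o=readout.get_obs(); print({k:np.round(v,3).tolist() for k,v in o.items()})
for n in ["scene","top"]:
    im=imaging.read_camera(n); cv2.imwrite(f"pics/{n}0.png",im[:,:,::-1])
    m=imaging.camera_model(n); print(n,m)
    for t in ["grip_head","button_face","funnel","cup","ring_center"]:
        print(t,[(round(r["conf"],2),np.round(r["centre"]).tolist(),int(r["mask"].sum())) for r in imaging.cut_out(t,n)[:3]])
E
```

```text
pics
{'t': 0.0, 'q': [0.994, 0.478, 0.022, 1.556, -0.011, 1.109, -0.083], 'joint_vel': [0.001, -0.0, -0.003, -0.001, 0.0, -0.001, -0.0], 'joint_torque': [0.001, -59.644, 1.609, -28.119, 0.013, 0.009, 0.0], 'eef_pos': [0.305, -0.602, 0.23], 'tool_rot': [-0.001, 0.973, 0.232, -0.0], 'contact_force': [0.517, 0.9, 0.667], 'torque': [0.045, 0.006, 0.019], 'grasp_force': 0.0, 'gripper_width': 1.005}
scene {'vfov': 51.24199915969075, 'cx': 281.0288670766525, 'cy': 203.91139432946605, 'distortion': array([0.04796954, 0.        , 0.        , 0.        , 0.        ]), 'xyz': array([1.28639571, 0.39361445, 0.93055719]), 'orientation': array([-0.21228045,  0.49500917,  0.77050542, -0.34091689])}
grip_head [(0.57, [298.0, 203.0], 368), (0.52, [192.0, 190.0], 189), (0.35, [145.0, 235.0], 346)]
button_face []
funnel [(0.96, [287.0, 277.0], 1136), (0.82, [328.0, 220.0], 814), (0.76, [326.0, 186.0], 633)]
cup [(0.62, [323.0, 249.0], 855)]
ring_center [(0.74, [297.0, 202.0], 433)]
top {'vfov': 49.817632291704705, 'cx': 282.00181486997997, 'cy': 209.37782418060596, 'distortion': array([-0.07288057,  0.        ,  0.        ,  0.        ,  0.        ]), 'xyz': array([0.36313459, 0.01952333, 1.16513336]), 'orientation': array([-0.04879683,  0.70954126, -0.69984723,  0.06621128])}
grip_head [(0.68, [248.0, 215.0], 293)]
button_face [(0.64, [250.0, 214.0], 323)]
funnel [(0.93, [210.0, 204.0], 1366), (0.61, [224.0, 143.0], 1117), (0.61, [240.0, 291.0], 1293)]
cup [(0.49, [225.0, 222.0], 105)]
ring_center [(0.76, [249.0, 215.0], 309)]
```

View pics/scene0.png

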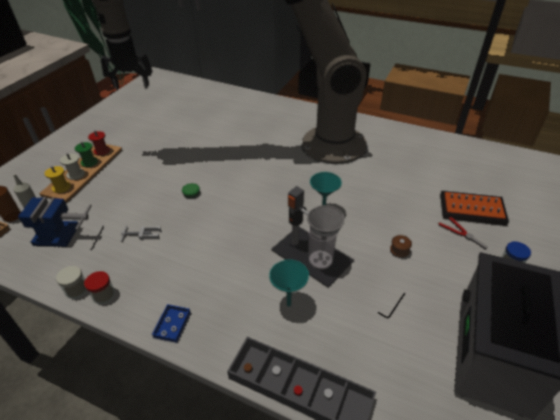

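View pics/top0.png

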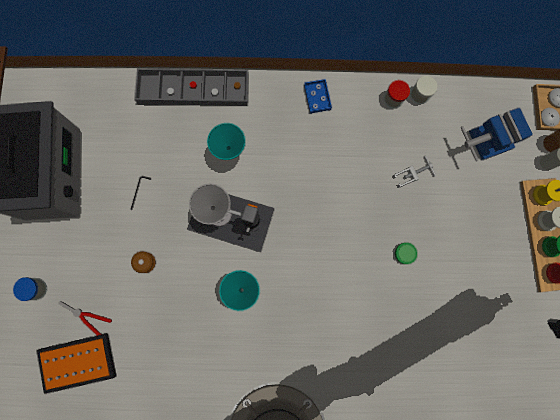

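The scene view shows the stand with the grip near (297,203), the silver funnel at (325,222) and turquoise funnels at (289,277) and (325,186). In the top view the grip is at about (250,213), the orange button is on its upper (+x) side at (252,206), and the plate's corners are near (273,207), (263,251) and (188,230). I'll enlarge both to measure.

Run:
```python
from h import *
a=cv2.imread("pics/top0.png")[180:260,180:280]; b=cv2.imread("pics/scene0.png")[170:290,260:360]
A=cv2.resize(a,None,fx=4,fy=4,interpolation=cv2.INTER_CUBIC); B=cv2.resize(b,None,fx=4,fy=4,interpolation=cv2.INTER_CUBIC)
A=cv2.copyMakeBorder(A,0,B.shape[0]-A.shape[0],0,0,cv2.BORDER_CONSTANT)
cv2.imwrite("pics/c1.png",np.clip(np.hstack([A,B]).astype(float)*1.6,0,255))
m=imaging.camera_model("top")
c=[onz(m,p,.008) for p in [(273,207),(263,251),(188,230)]]
print(np.round(c,4)); print([np.linalg.norm(c[i]-c[i+1]) for i in (0,1)])
# orange pixels
for n,box in (("top",(235,195,270,235)),("scene",(280,180,310,215))):
    im=cv2.imread(f"pics/{n}0.png"); h=cv2.cvtColor(im,cv2.COLOR_BGR2HSV)
    x0,y0,x1,y1=box; s=(h[:,:,0]<18)&(h[:,:,1]>120)&(h[:,:,2]>70); 
    ys,xs=np.nonzero(s[y0:y1,x0:x1]); print(n,len(xs),xs.mean()+x0,ys.mean()+y0,xs.min()+x0,xs.max()+x0,ys.min()+y0,ys.max()+y0)
```

```text
[[0.5593 0.0155 0.008 ]
 [0.445  0.0393 0.008 ]
 [0.4959 0.233  0.008 ]]
[np.float64(0.11684752259447949), np.float64(0.20024771951497433)]
top 21 251.95238095238096 205.33333333333334 247 257 204 207
scene 21 291.1904761904762 197.28571428571428 289 294 195 199[ WARN:0@0.285] global loadsave.cpp:1063 imwrite_ Unsupported depth image for selected encoder is fallbacked to CV_8U.
```

View pics/c1.png

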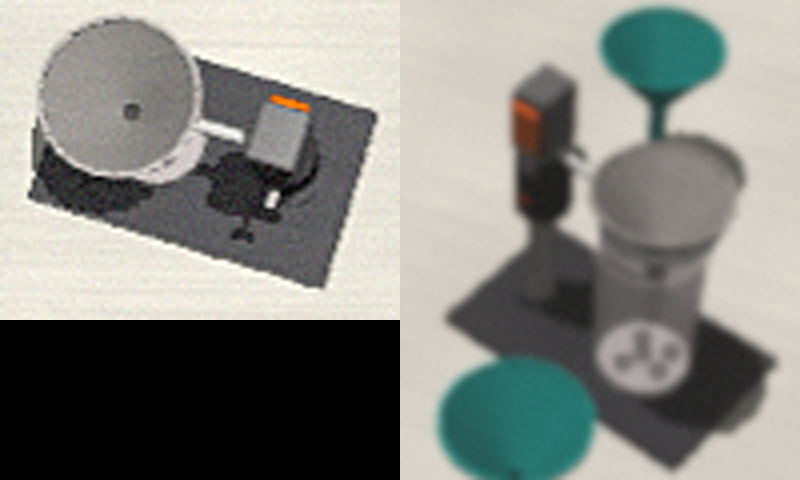

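The enlargement shows the grip's top face at about (250,213) in the top view. The orange button is on the +x side, away from the base, and the rod and funnel lie to +y. In the scene view the shut collar is just below the grip. From the plate corners the stand's yaw is about −14° and the post axis is near (0.512, 0.066). I'll lift and turn the tool first.

Emit:
drive_tool([
  [0,0,-4,-8,-1],
  [0,0,-4,-8,-1],
  [0,0,-4,-8,-1],
  [0,0,-4,-8,-1],
  [0,0,0,-8,-1],
  [0,0,0,-8,-1],
  [0,0,0,0,-1],
], squeeze=20)

```text
t: 1.3
eef_pos: [0.3049, -0.6022, 0.3916]
tool_rot: [0.0, 0.794, 0.608, 0.0]
contact_force: [0.3, -0.7, -0.5]
gripper_width: 0.998
grasp_force: 0.0
```

Run:
```python
from h import *
o=readout.get_obs(); print(o["t"],o["eef_pos"],o["q"]); M=rot(o["tool_rot"]); print(M.round(3))
m=imaging.camera_model("wrist"); print(m)
print("cam in tool",M.T@(m["xyz"]-o["eef_pos"]), (M.T@rot(m["orientation"])).round(3))
G=np.array([.512,.066,.39]); print(M.T@(G-o["eef_pos"])*100)
```

```text
1.3 [ 0.30485206 -0.60222893  0.39158285] [ 1.09622232  0.39216841 -0.12664889  1.3252568   0.0486444   1.42670739
  0.70891428]
[[ 0.26   0.966  0.   ]
 [ 0.966 -0.26  -0.   ]
 [-0.     0.    -1.   ]]
{'vfov': 69.53877301966487, 'cx': 279.0029683485392, 'cy': 212.96860867061233, 'distortion': array([-0.03640683,  0.        ,  0.        ,  0.        ,  0.        ]), 'xyz': array([ 0.32637219, -0.5221964 ,  0.53447559]), 'orientation': array([ 0.16021942,  0.97841081, -0.12887957, -0.0207867 ])}
cam in tool [ 8.28487952e-02  1.96281564e-05 -1.42908130e-01] [[ 0.001 -0.948 -0.319]
 [ 1.     0.001  0.001]
 [-0.    -0.319  0.948]]
[69.91114062  2.61490759  0.14647733]
```

Emit:
drive_tool([
  [4,0,0,0,-1],
  [4,0,0,0,-1],
  [4,0,0,0,-1],
  [4,0,0,0,-1],
  [4,0,0,0,-1],
  [4,0,0,0,-1],
  [4,0,0,0,-1],
  [4,0,0,0,-1],
])

```text
t: 2.1
eef_pos: [0.3886, -0.2916, 0.3912]
tool_rot: [-0.0, 0.795, 0.606, 0.0]
contact_force: [1.1, -0.3, 0.2]
gripper_width: 0.998
grasp_force: 0.0
```

Emit:
drive_tool([
  [4,0,0,0,-1],
  [4,0,0,0,-1],
  [4,0,0,0,-1],
  [4,0,0,0,-1],
  [4,0,0,0,-1],
  [4,0,0,0,-1],
  [4,0,0,0,-1],
  [0,0,0,0,-1],
])

```text
t: 2.9
eef_pos: [0.4622, -0.017, 0.3916]
tool_rot: [-0.001, 0.793, 0.61, 0.001]
contact_force: [-0.2, 0.3, 0.0]
gripper_width: 1.001
grasp_force: 0.0
```

```bash
cat > look.py <<'E'
from h import *
import sys, pickle
n=sys.argv[1]
o=readout.get_obs(); m=imaging.camera_model("wrist"); im=imaging.read_camera("wrist"); cv2.imwrite(f"pics/{n}.png",im[:,:,::-1])
pickle.dump((o,m),open(f"pics/{n}.pkl","wb"))
print(o["t"],o["eef_pos"],o["q"].round(3))
for t in ["grip_head","button_face","funnel"]:
    print(t,[(round(r["conf"],2),np.round(r["centre"]).tolist(),int(r["mask"].sum())) for r in imaging.cut_out(t,"wrist")[:3]])
E
python3 look.py w1
```

```text
2.9 [ 0.46221609 -0.01697591  0.3915504 ] [ 0.507  0.035 -0.611  1.776  0.018  1.336 -0.367]
grip_head [(0.94, [303.0, 98.0], 1291)]
button_face [(0.56, [325.0, 98.0], 81)]
funnel [(0.95, [433.0, 19.0], 3094), (0.85, [306.0, 21.0], 3761), (0.7, [176.0, 116.0], 3969)]
```

View pics/w1.png

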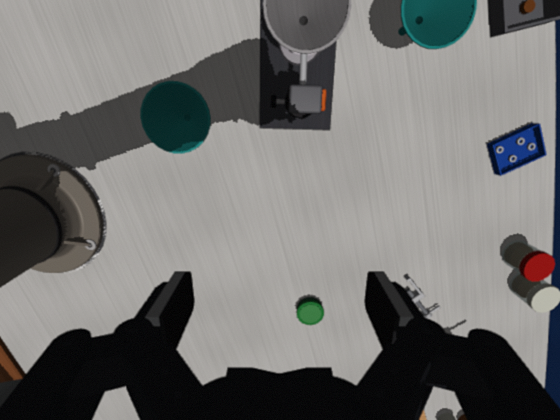

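In this wrist view the grip's top is at about (305,98), with the button to its right at (322,98). The plate's near edge, (260,127)–(330,130), is almost aligned with the tool. The turquoise funnels are at (176,116) and (437,18). I'll move over the grip for a closer second view.

Emit:
drive_tool([
  [3,1,0,0,-1],
  [3,1,1,0,-1],
  [2,0.7,2,0,-1],
  [0,0,1,0,-1],
  [0,0,0,0,-1],
])

```text
t: 3.6
eef_pos: [0.5077, 0.0454, 0.3495]
tool_rot: [-0.001, 0.795, 0.607, -0.002]
contact_force: [-0.5, 0.8, -0.3]
gripper_width: 0.998
grasp_force: 0.0
```

```bash
python3 look.py w2
python3 - <<'E'
import cv2
a=cv2.imread("pics/w2.png"); cv2.imwrite("pics/w2b.png",cv2.resize(a[100:300,200:400],None,fx=3,fy=3,interpolation=cv2.INTER_CUBIC))
E
```

```text
3.6 [0.50770827 0.04542598 0.34947586] [ 0.388  0.166 -0.674  1.747  0.108  1.27  -0.578]
grip_head [(0.63, [282.0, 170.0], 1381)]
button_face [(0.49, [299.0, 172.0], 125)]
funnel [(0.95, [423.0, 60.0], 5701), (0.89, [148.0, 178.0], 4133), (0.81, [278.0, 68.0], 7482)]
```

View pics/w2b.png

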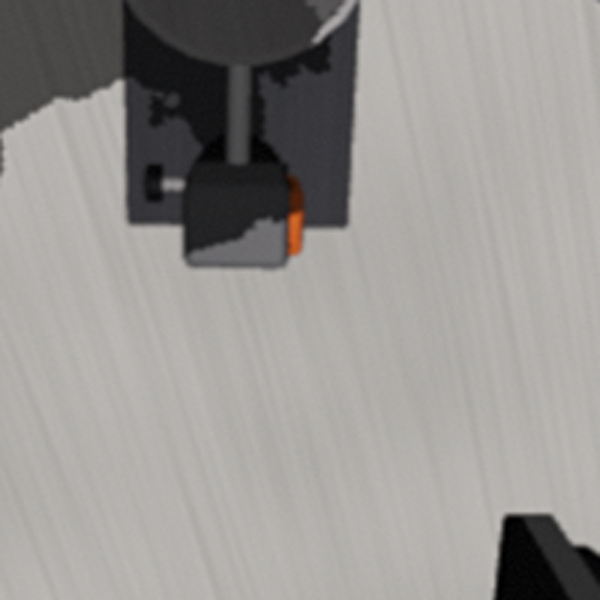

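The close view shows the grip's top face centred at about (279,175), 34 px wide and square to the tool, with the orange button to the right at (299,173). Next I triangulate from the views and check against the sizes given.

Run:
```python
from h import *
import pickle
o,m2=pickle.load(open("pics/w2.pkl","rb")); _,m1=pickle.load(open("pics/w1.pkl","rb"))
mt=imaging.camera_model("top"); ms=imaging.camera_model("scene")
px=lambda x,y:(200+x/3,100+y/3)
rs=[ray(m2,px(237,226)),ray(mt,(249.75,214.25)),ray(ms,(296.25,191.75))]
P=tri(rs); print("tri all",P.round(4),[np.linalg.norm(np.cross(P-c,d)).round(4) for c,d in rs])
print("w2+scene",tri([rs[0],rs[2]]).round(4),"w2+top",tri(rs[:2]).round(4))
print("w2 on .205",onz(m2,px(237,226),.205).round(4),"top",onz(mt,(249.75,214.25),.205).round(4))
C=[onz(m2,px(*p),.205) for p in [(185,264),(288,267),(186,184),(289,184)]]
d=C[1]-C[0]; print("w",np.linalg.norm(d),"depth",np.linalg.norm(C[2]-C[0]),"yaw",np.degrees(np.arctan2(d[1],d[0])))
L=[onz(m2,px(*p),.008) for p in [(128,225),(347,227),(125,20),(355,20)]]
for a,b in((0,1),(2,0),(3,1)):
    d=L[b]-L[a]; print("plate",np.degrees(np.arctan2(d[1],d[0])), np.linalg.norm(d).round(4))
mid=(L[0]+L[1])/2; M=rot(o["tool_rot"]); ty=M[:,1]; tx=M[:,0]; print("toolyaw",np.degrees(np.arctan2(ty[1],ty[0])),"post from plate",(mid+.04*tx).round(4))
for z in (.161,): print("move cm",(M.T@(np.array([*P[:2],z])-o["eef_pos"])*100).round(2),(M.T@(np.array([*onz(m2,px(237,226),.205)[:2],z])-o["eef_pos"])*100).round(2))
```

```text
tri all [0.5115 0.0675 0.1979] [np.float64(0.0019), np.float64(0.0017), np.float64(0.0018)]
w2+scene [0.5132 0.069  0.2007] w2+top [0.5123 0.0661 0.189 ]
w2 on .205 [0.5137 0.0689 0.205 ] top [0.5094 0.0658 0.205 ]
w 0.033525908431080394 depth 0.02601915479005215 yaw -16.86149478344503
plate -15.68533518257891 0.1185
plate -106.45499364282006 0.1053
plate -105.27058284112914 0.1063
toolyaw -15.269836030426829 post from plate [0.5133 0.0686 0.0079]
move cm [ 2.26 -0.15 18.84] [ 2.45  0.03 18.84]
```

The triangulation gives a post axis near (0.513, 0.069), a grip top at about 0.20 m (0.205 expected), a 33.5 mm width (34 expected) and a yaw of about −15.7° against −15.3° for the tool. These agree, so I'll align and descend.

Emit:
drive_tool([
  [1.2,0.1,2,0.4,-1],
  [1.2,0,3,0,-1],
  [0,0,3,0,-1],
  [0,0,3,0,-1],
  [0,0,2,0,-1],
  [0,0,0,0,-1],
])

```text
t: 4.4
eef_pos: [0.5145, 0.0686, 0.2195]
tool_rot: [-0.001, 0.797, 0.604, -0.002]
contact_force: [0.0, -0.8, -0.6]
gripper_width: 1.001
grasp_force: 0.0
```

```bash
python3 look.py w3
```

```text
4.4 [0.51453592 0.06863965 0.21948687] [ 0.308  0.306 -0.669  1.9    0.222  1.014 -0.73 ]
grip_head [(0.95, [281.0, 245.0], 4596)]
button_face [(0.7, [306.0, 245.0], 363), (0.38, [277.0, 242.0], 4491)]
funnel [(0.87, [492.0, 68.0], 12826), (0.86, [94.0, 231.0], 8098), (0.65, [276.0, 83.0], 20383)]
```

View pics/w3.png

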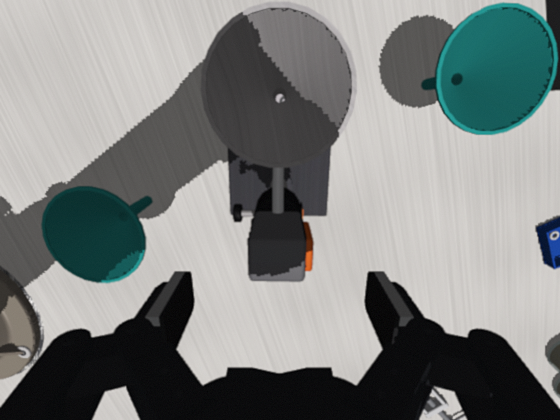

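The grip's top face is centred at about (277,261), midway between the finger tips at 191 and 366, and the button is at (307,248). I'll do a quick check of the residual offset.

Run:
```python
from h import *
import pickle
o,m=pickle.load(open("pics/w3.pkl","rb")); M=rot(o["tool_rot"])
C=[onz(m,p,.205) for p in [(249,279),(305,281),(249,241),(305,241)]]
P=np.mean(C,0); print(P.round(4), np.linalg.norm(C[1]-C[0]), np.linalg.norm(C[2]-C[0]), (M.T@(P-o["eef_pos"])*100).round(2))
```

```text
[0.5136 0.0694 0.205 ] 0.033319944332495965 0.02464570346242491 [ 0.05 -0.1   1.45]
```

It is centred to within 1 mm, biased toward the button as intended. I'll descend the last 6.1 cm, then close gently.

Emit:
drive_tool([
  [0,0,2,0,-1],
  [0,0,2,0,-1],
  [0,0,1.5,0,-1],
  [0,0,0.6,0,-1],
  [0,0,0,0,-1],
])

```text
t: 5.1
eef_pos: [0.5159, 0.07, 0.1602]
tool_rot: [-0.0, 0.796, 0.605, -0.0]
contact_force: [0.1, -1.1, 0.4]
gripper_width: 0.999
grasp_force: 0.0
```

Emit:
drive_tool([
  [0,0,0,0,-0.4],
  [0,0,0,0,-0.1],
  [0,0,0,0,0.1],
  [0,0,0,0,0.2],
  [0,0,0,0,0.3],
  [0,0,0,0,0.4],
  [0,0,0,0,0.5],
  [0,0,0,0,0.6],
], squeeze=20)

```text
t: 5.9
eef_pos: [0.5144, 0.0708, 0.1611]
tool_rot: [-0.001, 0.796, 0.605, -0.001]
contact_force: [-8.7, 0.2, 10.9]
gripper_width: 0.398
grasp_force: 19.2
```

The opening reads 33.8 mm, so the button is flush, at 19 N. I'll dwell briefly, then start up slowly.

Emit:
drive_tool([
  [0,0,0,0,0.6],
  [0,0,0,0,0.6],
  [0,0,-0.3,0,0.6],
  [0,0,-0.5,0,0.6],
  [0,0,-0.6,0,0.6],
  [0,0,-0.6,0,0.6],
  [0,0,0,0,0.6],
], squeeze=22)

```text
t: 6.6
eef_pos: [0.5142, 0.0706, 0.1803]
tool_rot: [-0.001, 0.796, 0.605, -0.001]
contact_force: [-6.1, 2.8, -3.4]
gripper_width: 0.396
grasp_force: 23.0
```

```bash
python3 look.py w4
```

```text
6.6 [0.51423308 0.07063056 0.18031107] [ 0.286  0.354 -0.656  1.94   0.264  0.936 -0.77 ]
grip_head [(0.59, [278.0, 299.0], 9390)]
button_face [(0.47, [298.0, 243.0], 92)]
funnel [(0.81, [280.0, 85.0], 36753), (0.8, [66.0, 252.0], 10451), (0.72, [516.0, 73.0], 12015)]
```

View pics/w4.png

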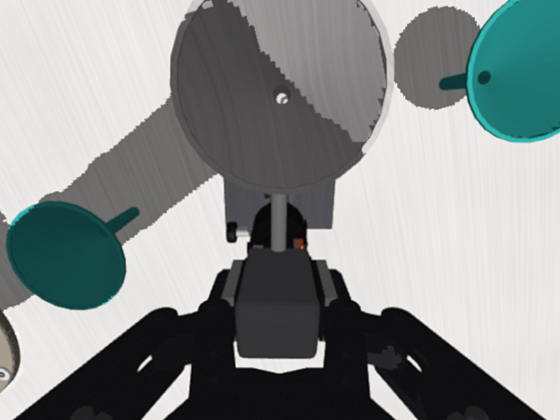

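The fingers hold the grip at (278,300), and the funnel has risen with it and sits level, spout at (282,98). The downward pull of about 3 N shows the post is moving freely. I'll continue up, slowing at the first stop.

Emit:
drive_tool([
  [0,0,-0.5,0,0.6],
  [0,0,-0.6,0,0.6],
  [0,0,-0.6,0,0.6],
  [0,0,-0.6,0,0.6],
  [0,0,-0.5,0,0.6],
  [0,0,-0.4,0,0.6],
  [0,0,-0.3,0,0.6],
  [0,0,-0.3,0,0.6],
])

```text
t: 7.6
eef_pos: [0.5143, 0.0706, 0.2178]
tool_rot: [-0.001, 0.796, 0.605, -0.001]
contact_force: [-4.6, 2.7, -4.8]
gripper_width: 0.396
grasp_force: 22.9
```

Emit:
drive_tool([
  [0,0,-0.3,0,0.6],
  [0,0,-0.3,0,0.6],
  [0,0,-0.3,0,0.6],
  [0,0,-0.3,0,0.6],
  [0,0,-0.3,0,0.6],
  [0,0,-0.3,0,0.6],
  [0,0,-0.3,0,0.6],
  [0,0,0,0,0.6],
])

```text
t: 8.4
eef_pos: [0.5143, 0.0706, 0.2389]
tool_rot: [-0.001, 0.796, 0.605, -0.001]
contact_force: [-5.4, 2.1, -2.5]
gripper_width: 0.395
grasp_force: 23.2
```

Emit:
drive_tool([
  [0,0,-0.4,0,0.6],
  [0,0,-0.5,0,0.6],
  [0,0,-0.5,0,0.6],
  [0,0,-0.5,0,0.6],
  [0,0,-0.5,0,0.6],
  [0,0,-0.5,0,0.6],
  [0,0,-0.5,0,0.6],
  [0,0,-0.5,0,0.6],
])

```text
t: 9.2
eef_pos: [0.5143, 0.0705, 0.2776]
tool_rot: [-0.001, 0.796, 0.605, -0.001]
contact_force: [-4.2, 3.3, -7.0]
gripper_width: 0.398
grasp_force: 22.9
```

Emit:
drive_tool([
  [0,0,-0.3,0,0.6],
  [0,0,-0.2,0,0.6],
  [0,0,-0.2,0,0.6],
  [0,0,-0.2,0,0.6],
  [0,0,0,0,0.6],
  [0,0,0,0,0.6],
])

```text
t: 9.8
eef_pos: [0.5143, 0.0706, 0.2868]
tool_rot: [-0.001, 0.796, 0.605, -0.001]
contact_force: [-6.4, 2.2, -4.8]
gripper_width: 0.395
grasp_force: 23.2
```

```bash
python3 - <<'E'
from h import *
im=imaging.read_camera("scene"); ms=imaging.camera_model("scene")
o=readout.get_obs(); print(o["t"],o["eef_pos"],o["contact_force"])
g=[.5135,.069]; print(proj(ms,[[*g,z] for z in (.138,.150,.203,.28,.335)]).round(1))
a=im[150:290,240:390,::-1]
B=cv2.resize(a,None,fx=4,fy=4,interpolation=cv2.INTER_CUBIC); cv2.imwrite("pics/s2.png",np.clip(B*1.5,0,255).astype(np.uint8))
E
python3 look.py w5
```

```text
9.85 [0.51436324 0.07056436 0.28685179] [-6.81791025  3.2543046  -4.52753544]
[[295.5 209.7]
 [295.6 206.3]
 [295.8 191. ]
 [296.2 166.9]
 [296.5 148.1]]
9.85 [0.51436324 0.07056436 0.28685179] [ 0.334  0.236 -0.687  1.818  0.162  1.148 -0.678]
grip_head [(0.75, [280.0, 301.0], 9337), (0.7, [280.0, 85.0], 36542)]
button_face [(0.57, [297.0, 240.0], 110)]
funnel [(0.87, [129.0, 212.0], 5302), (0.78, [280.0, 84.0], 36844), (0.63, [446.0, 79.0], 7700)]
```

View pics/s2.png

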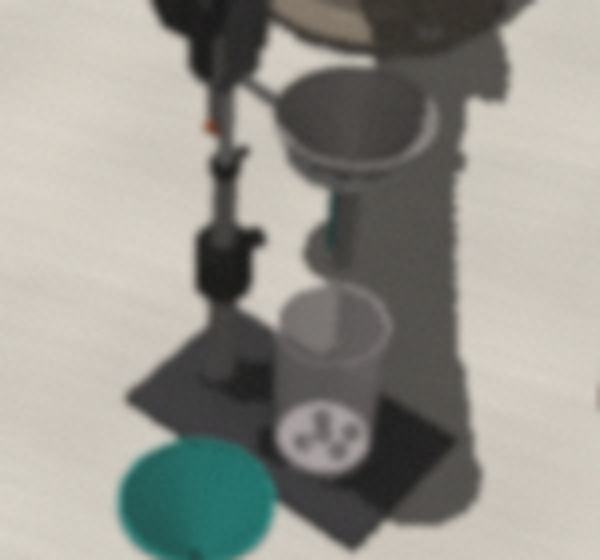

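The scene view shows both tubes out. The middle tube runs from the collar at about (295,209) to its own ring at (297,191), the thin tube stands above it, the funnel is level, and its spout is clear of the undisturbed cup. The rise is about 126 mm with no slip, so I'll ease the last few millimetres to the second stop.

Emit:
drive_tool([
  [0,0,-0.1,0,0.6],
  [0,0,-0.1,0,0.6],
  [0,0,-0.1,0,0.6],
  [0,0,0,0,0.6],
  [0,0,0,0,0.6],
])

```text
t: 10.55
eef_pos: [0.5143, 0.0705, 0.2896]
tool_rot: [-0.001, 0.796, 0.605, -0.001]
contact_force: [-5.3, 3.2, -6.4]
gripper_width: 0.396
grasp_force: 23.1
```

Emit:
drive_tool([
  [0,0,-0.1,0,0.6],
  [0,0,0,0,0.6],
  [0,0,0,0,0.6],
])

```text
t: 10.85
eef_pos: [0.5143, 0.0705, 0.2906]
tool_rot: [-0.001, 0.796, 0.605, -0.001]
contact_force: [-5.5, 2.7, -6.6]
gripper_width: 0.396
grasp_force: 23.1
```

Emit:
drive_tool([
  [0,0,-0.1,0,0.6],
  [0,0,0,0,0.6],
  [0,0,0,0,0.6],
])

```text
t: 11.15
eef_pos: [0.5142, 0.0705, 0.2914]
tool_rot: [-0.001, 0.796, 0.605, -0.001]
contact_force: [-5.1, 3.9, -8.0]
gripper_width: 0.397
grasp_force: 24.1
```

Emit:
drive_tool([
  [0,0,-0.1,0,0.6],
  [0,0,0,0,0.6],
  [0,0,0,0,0.6],
])

```text
t: 11.45
eef_pos: [0.5142, 0.0703, 0.2915]
tool_rot: [-0.001, 0.796, 0.605, -0.002]
contact_force: [-3.7, 4.5, -16.7]
gripper_width: 0.397
grasp_force: 24.2
```

The second stop is felt: the pull rises to 17 N with no further movement. I'll let it settle, check, and hand in.

Emit:
drive_tool([
  [0,0,0,0,0.6],
  [0,0,0,0,0.6],
  [0,0,0,0,0.6],
  [0,0,0,0,0.6],
  [0,0,0,0,0.6],
])

```text
t: 11.95
eef_pos: [0.5142, 0.0704, 0.2915]
tool_rot: [-0.001, 0.796, 0.605, -0.002]
contact_force: [-4.0, 4.2, -15.8]
gripper_width: 0.397
grasp_force: 24.3
```

```bash
python3 look.py w6
python3 - <<'E'
from h import *
print([(round(r["conf"],2),np.round(r["centre"],1).tolist(),int(r["mask"].sum())) for t in ("cup",) if imaging.read_camera("scene") is not None for r in imaging.cut_out(t,"scene")[:2]])
o=readout.get_obs(); print(o["t"],o["eef_pos"],o["contact_force"],o["grasp_force"])
E
```

```text
11.95 [0.51422054 0.07039403 0.29151961] [ 0.336  0.232 -0.688  1.811  0.158  1.158 -0.673]
grip_head []
button_face [(0.62, [297.0, 242.0], 110)]
funnel [(0.82, [445.0, 80.0], 7387), (0.81, [279.0, 87.0], 36700), (0.81, [131.0, 212.0], 5187)]
[(0.59, [323.7, 243.4], 1163), (0.35, [295.0, 173.2], 11)]
12.25 [0.51419977 0.07037747 0.29151468] [ -3.77803512   4.35892003 -15.85919917] 24.254655092954636
```

View pics/w6.png

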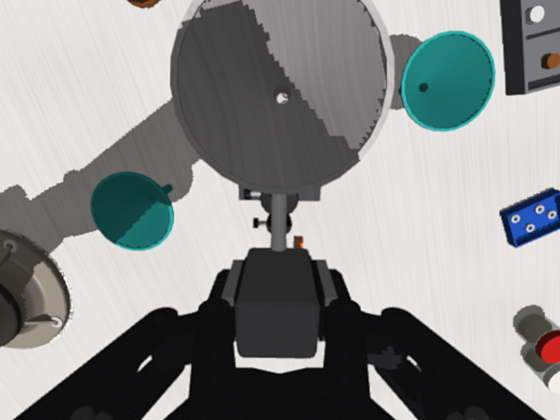

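The funnel sits exactly as before, spout hole at (282,98), and the grip is held firmly at (278,300). The look-alikes are untouched.

```bash
python3 -c "from station import hand_in; print(hand_in())"
```

```text
the job is handed in; nothing more can be done
None
```

I drew the post up about 130 mm to its second stop with the button squeezed flush, and handed the job in with the grip still held at about 24 N and the funnel level in its ring, clear of the cup; no verdict came back.

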